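# Open the child-safe treat box through its release hole

## Robot

A 6-joint arm with a two-finger parallel gripper is mounted at the origin on a cart in front of the work surface, level with it; the furniture and walls round the work are solid. World frame = base frame: x ahead of the robot, y to its left, z up, the work surface at z = 0. Lengths are in mm, angles in degrees, forces in N, time in s.
With the tool pointing down it reaches from about 300 to 850 mm from the base axis. Payload 4.2 kg.
Tool frame: the origin (TCP) lies at the very end of the fingers, on their centre line; the grasp point (between the pads) lies 19 mm behind it (env.grasp_offset is the distance from the TCP to the grasp point, in mm); z points along the fingers, y is the line along which they close (so a half turn about z gives the same grasp; the last joint's range is limited). The gripper opens to 91 mm and grips with 3 to 60 N. Pads are 32 mm wide; open, the fingers measure 118 mm over their backs; the gripper's body (76 mm by 178 mm) begins 60 mm behind the grasp point.
Start: joints at [75.401, 18.312, 89.639, -0, 72.044, -1.146], TCP at [133.774, 559.239, 213.976] pointing down, gripper open.
Joint ranges: [-177.97, 177.97], [-48.28, 115.42], [12.27, 149.76], [-77.06, 257.06], [2.81, 150.46], [-146.56, 146.56]. Speed limits (degrees/s): [147.25, 147.25, 180, 180, 180, 180].

## Interface

Orientations are given as [roll, pitch, yaw] about the fixed x, y, z axes, in that order (R = Rz(yaw) Ry(pitch) Rx(roll)).
In Python, from workcell import env, eyes gives the robot as it stands.
- The arm moves only by the tool send_rows, never from a script. Its arguments are lists of equal length, an entry for each row: "grip": the opening, from -1 (shut) to 1 (fully open), so that 0 is half open; "xyz": the shift along the world's x, y, z in m, a list of three; "yaw": the turn about the world's z in degrees. A call has 1 to 8 rows; each row is the pose to reach, as a shift and turn from the pose commanded when the call began; what a row does not reach only later rows make up. A row lasts 1/12 s, in which the tool goes at most 41.7 mm and 7.16 degrees, less where a joint would pass 70% of its speed; a pose out of reach is approached as far as the arm can. A call with a gripper value outside its range is refused whole. The fingers move at their own pace and stop on an object; "grip_force" is the grip in N (left out, the last holds). Time passes only in rows, so rows that repeat a pose let the fingers close. It gives the time, the measured TCP pose, the force, the opening and the grip force at its end, in the units of the state.
- env.state(): the state, without advancing time (a new reading comes with each control period).
- eyes.grab_frame(name): name is "scene" or "top" or "wrist"; returns a dict with "frame" (420x560x3 uint8, red, green, blue), "fx", "fy", "cx", "cy" (pixels), "pose" (4x4, takes a point from camera to world coordinates). Camera axes: x right, y down, z forward; pixel columns grow to the right and rows downward; lengths in mm; the calibration is good to about 2 mm. A picture is of the moment at which its call begins. There is no depth.
- env.job_done(): hands the job in; it is judged then, once.
The state is a dict: "time_s": time; "qpos": joint angles; "qvel": joint speeds; "effort": joint torques, N m; "ee_pos": TCP position; "ee_rot": TCP orientation; "force": force on the tool from outside, world axes, zero at the start; "torque": the same for the moment, N m; "gripper_width": finger opening in mm; "gripper_force": force on a finger pad.
Only numpy, scipy, OpenCV 4.12 (cv2) and the standard library are available. Lean on these libraries where they do the work, as an engineer would, in place of code of your own. Each camera call takes 0.05 s, during which the arm holds its last target. There are 200 camera calls.

## Task

The lid of the treat box is held shut by a hidden spring catch that lies behind one of the three holes in its sloping front, nobody remembers which; the other two are blind. Take the wooden dowel from its rest, feel in the holes with its tip (gently: never ram a blind hole) and push the catch in until the lid springs open, then stand the dowel back in its rest, seated on its collar. Leave the jars, mug, mill and tin where they are.

Things in the scene. Friction and masses are not known exactly. Their poses are not given: they have to be found in the camera images.
- treat_box: fixed white box with a wooden lid, 210 deep (x, from -110 to +100 mm) x 210 wide (y) x 145 mm high; origin under its middle, front at -x, z up. Its front slopes: the panel rises from 59 mm high at x = -110 mm to 102 mm at x = -19 mm; there an upright riser leads up to the flat lid, 135 to 145 mm high
- panel: grey front panel of the box, 100 x 210 x 8 mm, at 25 degrees to the level, three round holes of 22 mm in a row, 60 mm apart; origin at the middle of its outer surface, z square out of it. Behind each hole is a white face parallel to the panel, 16 mm below its outer surface; all look alike, one is the catch's pad, two are rigid (stop_a, stop_b)
- hole_left (a point): centre of the mouth of the hole at the box's left (+y of the box), on the panel's outer surface; z axis square out of the panel (leaning 25 degrees from vertical towards the front of the box), x axis up the slope, y along the row to the left
- hole_middle (a point): the same for the middle hole. Behind whichever hole it lies, the catch's pad starts to yield at 2 to 3 N, lets the lid go when pushed in 5 to 8 mm (21 to 24 mm below the outer surface) at roughly 4 to 6 N, and meets its end stop at about 15 mm (8 N)
- hole_right (a point): the same for the right hole (-y of the box)
- lid (a joint): angle of the wooden lid, hinged along the back edge of the box: 0 shut (about 0.01 on the catch), grows as it opens; once released its spring lifts it by itself, in 1 to 2 s, to 1.5 rad, where it stays. It swings up and away from the sloping front
- dowel: loose wooden dowel, 155 mm long, about 90 g: from the tip 85 mm of 14 mm round rod, then a collar 36 mm across and 8 mm thick (85 to 93 mm from the tip), then a round handle 22 mm across and 62 mm long (93 to 155 mm from the tip). Origin at the centre of the tip, z along the dowel from tip to handle. It starts upright in its rest
- dowel_rest: fixed wooden rest, 80 x 80 mm base, top plate 70 x 70 mm with its upper face 95 mm high and a round hole of 24 mm in its middle; origin at the centre of its underside, z up. The dowel hangs in it, its collar on the top plate and its tip 10 mm above the worktop, the handle from 103 to 165 mm high
- jam_jar: loose jam jar, 68 mm across, 84 mm high, in front of the box; leave it. Origin at the centre of its underside
- mug_word: loose mug, 79 x 114 x 96 mm high, right of the jar; leave it. Origin at the centre of its underside
- spice_jar: loose slim jar with dark lid, 44 mm across, 105 mm high; leave it. Origin at the centre of its underside
- salt_mill: loose pale mill, 45 mm across, 139 mm high, left; leave it. Origin at the centre of its underside
- tin_half: loose low tin, 73 mm across, 57 mm high, left; leave it. Origin at the centre of its underside
Mind the look-alikes: they are no part of the job. What is shaped like the dowel but purple is not meant.

How it is judged:
By the outcome, as a careful person would: the job done as asked, in the order asked, and still so for the second after the job is handed in, with the robot touching nothing.
It also fails if it takes over 54 s, if anything falls off the work surface, if the arm or the gripper's body presses on something with over 40 N, if the wrist force passes 120 N, or if a joint passes its speed limit or range.

## Working session

There is one attempt and no reset: what is moved stays moved. The work goes in short steps, Python scripts to look and compute and a tool call to move; the robot and the scene stay as the last step left them, time stands still between calls to the robot, and variables do not carry over. Pictures are saved under pics/ and viewed, at most 10 in all, crops included, and the job is handed in when it is done.

Besides the shell and the picture viewer there is one more tool, called after "Call:" as a command line: name --pt "numbers of a row" for each row, then --argument value for the rest. send_rows: Moves the arm, as the interface text tells. Its arguments: {"type":"object","properties":{"grip":{"type":"array"},"xyz":{"type":"array"},"yaw":{"type":"array"},"grip_force":{"type":"number"}},"required":["grip","xyz","yaw"]}

```bash
mkdir -p pics
python3 - <<'E'
from workcell import env, eyes
import cv2
for n in("scene","top"):
    f=eyes.grab_frame(n); cv2.imwrite(f"pics/{n}0.png",f["frame"][:,:,::-1])
    print(n,f["fx"],f["fy"],f["cx"],f["cy"],f["pose"].round(3).tolist())
s=env.state();print(s["time_s"],s["ee_pos"],s["ee_rot"],s["force"],s["gripper_width"])
E
```

```text
scene 544.2691875265912 544.2691875265912 288.51153084509895 208.5552735951738 [[0.682, -0.342, 0.647, -199.956], [-0.731, -0.347, 0.587, -526.033], [0.024, -0.873, -0.487, 691.821], [0.0, 0.0, 0.0, 1.0]]
top 473.48546995800564 473.48546995800564 283.34136011596223 206.70814140610014 [[-0.026, -0.984, 0.178, 356.883], [-1.0, 0.024, -0.011, 205.988], [0.007, -0.178, -0.984, 1309.078], [0.0, 0.0, 0.0, 1.0]]
0.1 [133.66930416 558.78346779 213.20085021] [-1.79909146e+02 -6.84415200e-04  1.66547377e+02] [-0.18797368  0.44454403  0.19655873] 90.99013610240337
```

View pics/scene0.png

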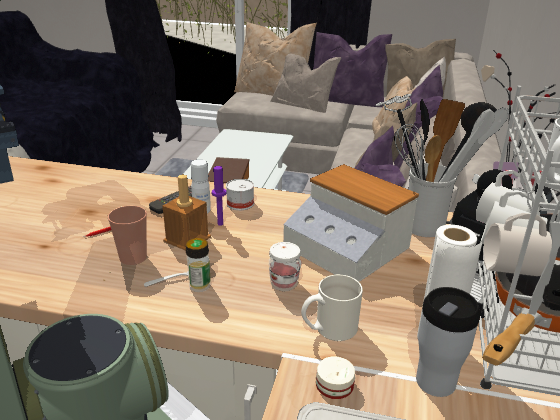

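View pics/top0.png

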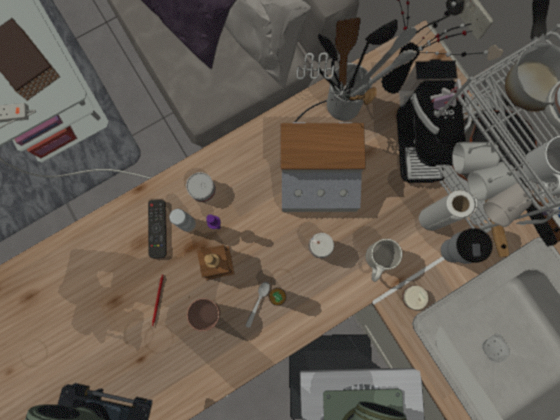

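The choices for the dowel are the wooden one in the rest (scene 183,190; top 211,260) and the purple look-alike (scene 219,190; top 213,222). The wooden one fits the description, and I'll check it in an enlarged crop along with the holes.

Run:
```python
import cv2,numpy as np
t=cv2.imread("pics/top0.png");s=cv2.imread("pics/scene0.png")
def c(im,x,y,w,h,k):return cv2.resize(im[y:y+h,x:x+w],None,fx=k,fy=k,interpolation=cv2.INTER_CUBIC)
a=np.hstack([c(t,185,205,50,75,8)[:, :400],c(s,150,155,50,75,8)])
cv2.imwrite("pics/c1.png",np.clip(a*1.2,0,255).astype('uint8'))
b=np.vstack([c(t,270,115,100,50,6)*0,]) 
b=np.hstack([c(t,270,112,100,105,4),c(s,280,160,100,105,4)])
cv2.imwrite("pics/c2.png",np.clip(b*1.2,0,255).astype('uint8'))
```

```text
(no output)
```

View pics/c1.png

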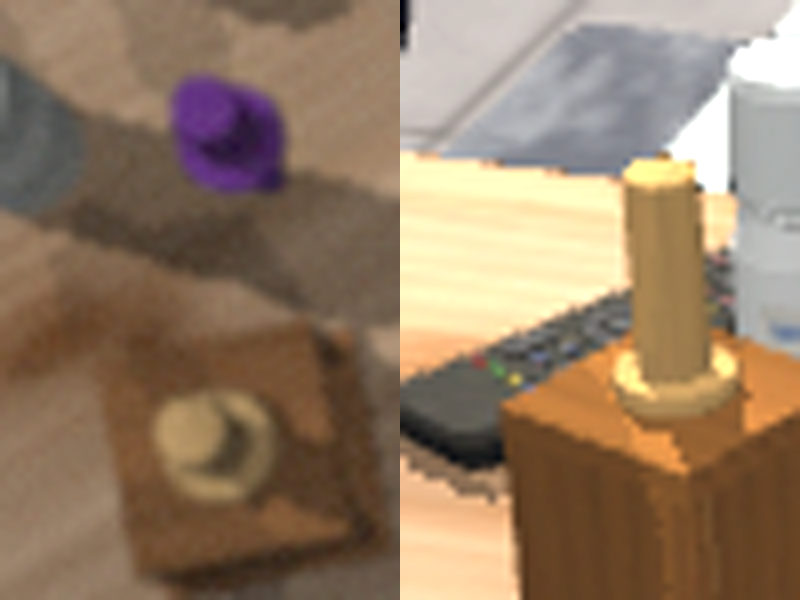

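View pics/c2.png

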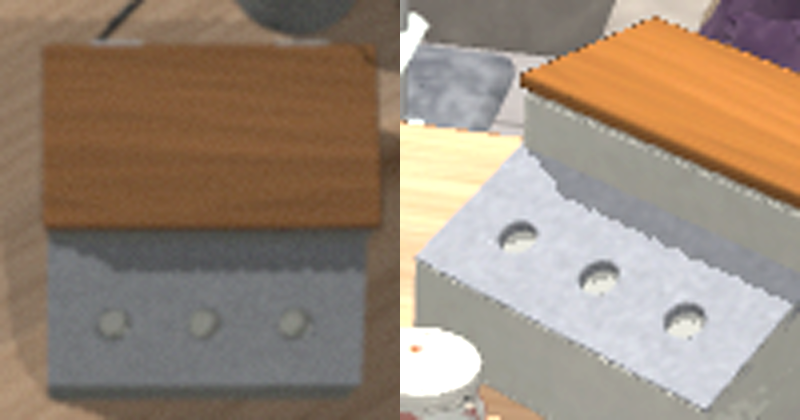

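The crop confirms it: the wooden dowel's top is at top (208.7,259) and scene (182.5,176.5). The three holes are at top (298.5,192.7), (321,192.7), (343.3,193) and scene (309.7,219.2), (330,229.5), (351.3,240.2).

```bash
cat > h.py <<'E'
import numpy as np
from scipy.optimize import least_squares
from workcell import env,eyes
def proj(f,P):
    T=np.linalg.inv(f["pose"]);p=T[:3,:3]@P+T[:3,3]
    return np.array([f["fx"]*p[0]/p[2]+f["cx"],f["fy"]*p[1]/p[2]+f["cy"]])
def ray(f,u,v,z):
    d=f["pose"][:3,:3]@[(u-f["cx"])/f["fx"],(v-f["cy"])/f["fy"],1];o=f["pose"][:3,3]
    return o+d*(z-o[2])/d[2]
def tri(obs): # [(f,(u,v))]
    r=least_squares(lambda P:np.concatenate([proj(f,P)-uv for f,uv in obs]),[400,200,80]);return r.x,r.fun
E
python3 - <<'E'
from h import *
t=eyes.grab_frame("top");s=eyes.grab_frame("scene")
np.set_printoptions(precision=1,suppress=True)
H=dict(top=[(208.75,259),(182.5,176.5),165],col=[(211.9,260.75),(184.4,203),103],
L=[(298.5,192.75),(309.75,219.25),80.5],M=[(321,192.75),(330,229.5),80.5],R=[(343.25,193),(351.25,240.25),80.5])
for k,(a,b,z) in H.items(): print(k,*tri([(t,a),(s,b)]),ray(t,*a,z),ray(s,*b,z))
for u,v in[(42,46),(373,44),(380,228),(43,226)]:print(ray(t,270+u/4,112+v/4,145))
E
```

```text
top [441.5 375.2 163.4] [ 0.2 -0.3 -0.3  0. ] [440.7 375.5 165. ] [440.1 372.2 165. ]
col [442.  377.   95.9] [ 0.2 -0.4 -0.4  0. ] [440.6 376.7 103. ] [435.  365.8 103. ]
L [617.3 150.3  75.4] [ 0.1 -0.1 -0.1  0. ] [616.  150.7  80.5] [610.7 144.6  80.5]
M [615.9  90.3  74.9] [ 0.1 -0.1 -0.1  0. ] [614.5  91.   80.5] [608.7  84.7  80.5]
R [613.9  30.8  74.8] [ 0.1 -0.1 -0.1  0. ] [612.4  32.   80.5] [606.7  25.5  80.5]
[786.  194.3 145. ]
[782.4 -19.6 145. ]
[659.8 -17.1 145. ]
[666.3 196.6 145. ]
```

Call:
send_rows --grip '[1, 1, 1, 1, 1, 1, 1, 1]' --pt "0.033 -0.02 0" --pt "0.066 -0.04 0" --pt "0.1 -0.06 0" --pt "0.134 -0.08 0" --pt "0.167 -0.1 0" --pt "0.2 -0.12 0" --pt "0.233 -0.14 0" --pt "0.26 -0.155 0" --yaw '[3, 6, 9, 12, 12, 12, 12, 12]'

```text
time_s: 0.87
ee_pos: [395.7, 402.3, 213.9]
ee_rot: [-180.0, 0.0, 178.5]
force: [0.4, 0.5, -0.1]
gripper_width: 91.3
gripper_force: 0.0
```

Call:
send_rows --grip '[1, 1, 1, 1]' --pt "0.03 -0.018 0" --pt "0.047 -0.028 0" --pt "0.047 -0.028 0" --pt "0.047 -0.028 0" --yaw '[0, 0, 0, 0]' --grip_force 30

```text
time_s: 1.2
ee_pos: [441.1, 375.7, 213.6]
ee_rot: [-180.0, -0.1, 178.4]
force: [-1.0, 0.6, -0.5]
gripper_width: 91.3
gripper_force: 0.0
```

Run:
```python
from h import *
import cv2
f=eyes.grab_frame("wrist");cv2.imwrite("pics/w1.png",f["frame"][:,:,::-1])
np.savez("pics/w1.npz",**f)
s=env.state();print(s["ee_pos"],s["ee_rot"],s["force"],s["time_s"])
print(f["fx"],f["cx"],f["cy"],f["pose"].round(2).tolist())
for z in(165,103,95):print(proj(f,np.array([441.,376,z])))
```

```text
[440.33490146 376.24154843 213.6593716 ] [ 1.79998027e+02 -6.95021429e-02  1.78503165e+02] [0.33609636 0.48298337 0.01521238] 1.25
334.1379093288417 278.67523640751455 214.89761027617055 [[0.03, 0.96, 0.28, 362.65], [1.0, -0.03, -0.01, 378.67], [-0.0, 0.28, -0.96, 384.65], [0.0, 0.0, 0.0, 1.0]]
[278.32460664 233.82418293]
[278.49284158 209.96572148]
[278.50969019 207.57631352]
```

View pics/w1.png

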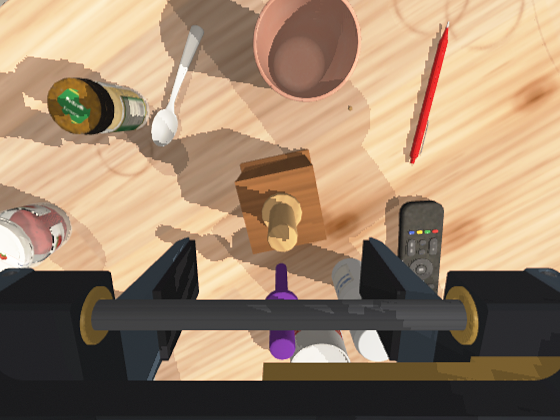

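The wrist view shows the wooden dowel's top at (283,238) and its collar at (281,213). That puts it at about x=442.5, y=377.5, with the purple one clear of the fingers.

Call:
send_rows --grip '[1, 1, 1, 1, 1, 1]' --pt "0.002 0.002 -0.02" --pt "0.002 0.002 -0.045" --pt "0.002 0.002 -0.07" --pt "0.002 0.002 -0.09" --pt "0.002 0.002 -0.098" --pt "0.002 0.002 -0.098" --yaw '[0, 0, 0, 0, 0, 0]'

```text
time_s: 1.75
ee_pos: [440.6, 378.2, 114.1]
ee_rot: [-179.8, -0.2, 178.6]
force: [0.7, 0.1, -0.4]
gripper_width: 91.4
gripper_force: 0.0
```

Call:
send_rows --grip '[-0.2, -0.5, -0.8, -1, -1, -1, -1, -1]' --pt "0 0 0" --pt "0 0 0" --pt "0 0 0" --pt "0 0 0" --pt "0 0 0" --pt "0 0 0" --pt "0 0 0" --pt "0 0 0" --yaw '[0, 0, 0, 0, 0, 0, 0, 0]' --grip_force 30

```text
time_s: 2.42
ee_pos: [442.8, 378.2, 116.1]
ee_rot: [180.0, 0.0, 178.5]
force: [-0.4, -0.5, -0.1]
gripper_width: 40.5
gripper_force: 0.0
```

Call:
send_rows --grip '[-1, -1, -1, -1, -1, -1]' --pt "0 0 0" --pt "0 0 0" --pt "0 0 0" --pt "0 0 0" --pt "0 0 0" --pt "0 0 0" --yaw '[0, 0, 0, 0, 0, 0]'

```text
time_s: 2.92
ee_pos: [442.8, 378.2, 115.9]
ee_rot: [-180.0, -0.0, 178.5]
force: [0.5, 0.0, -0.4]
gripper_width: 21.3
gripper_force: 30.0
```

Run:
```python
from h import *
s=env.state();print(s["ee_pos"],s["force"],s["torque"],s["gripper_width"],s["gripper_force"],s["time_s"])
```

```text
[442.7795384  378.16582241 115.91176876] [ 0.4925728   0.00661283 -0.36238323] [-0.01656383 -0.05320174  0.0350494 ] 21.280885152777532 29.99991238117218 2.9167
```

Call:
send_rows --grip '[-1, -1, -1, -1, -1, -1, -1]' --pt "0 0 0.015" --pt "0 0 0.035" --pt "0 0 0.06" --pt "0 0 0.09" --pt "0 0 0.11" --pt "0.005 -0.01 0.12" --pt "0.02 -0.03 0.12" --yaw '[0, 0, 0, 0, 0, 0, 0]'

```text
time_s: 3.5
ee_pos: [462.7, 349.8, 238.5]
ee_rot: [179.8, 0.2, 178.7]
force: [0.3, -0.7, -1.5]
gripper_width: 21.6
gripper_force: 30.0
```

Call:
send_rows --grip '[-1, -1, -1, -1, -1, -1, -1, -1]' --pt "0.015 -0.026 0" --pt "0.033 -0.056 0" --pt "0.051 -0.087 0" --pt "0.069 -0.118 0" --pt "0.087 -0.149 0" --pt "0.105 -0.18 0" --pt "0.123 -0.21 0" --pt "0.137 -0.235 0" --yaw '[0, 0, 0, 0, 0, 0, 0, 0]'

```text
time_s: 4.17
ee_pos: [600.3, 109.9, 234.7]
ee_rot: [-179.9, -0.1, 178.5]
force: [-0.0, 0.8, -1.8]
gripper_width: 21.4
gripper_force: 30.0
```

Call:
send_rows --grip '[-1, -1, -1, -1]' --pt "0.01 -0.016 0" --pt "0.015 -0.023 0" --pt "0.015 -0.023 0" --pt "0.015 -0.023 0" --yaw '[0, 0, 0, 0]'

```text
time_s: 4.5
ee_pos: [614.2, 90.3, 235.2]
ee_rot: [180.0, -0.1, 178.5]
force: [0.6, 0.4, -1.2]
gripper_width: 21.3
gripper_force: 30.0
```

Run:
```python
from h import *
import cv2
s=env.state();print(s["ee_pos"],s["ee_rot"],s["force"],s["time_s"])
fr={n:eyes.grab_frame(n) for n in("wrist","scene","top")}
w=fr["wrist"];cv2.imwrite("pics/w2.png",w["frame"][:,:,::-1])
for n in("scene","top"):
    f=fr[n];cv2.imwrite(f"pics/{n}2.png",f["frame"][:,:,::-1])
p=s["ee_pos"]; 
for k,P in dict(L=(616.5,150.5,80.5),M=(615,90.5,80.5),R=(613,31.5,80.5),tip=(p[0],p[1],p[2]-106)).items():print(k,[proj(fr[n],np.array(P,float)).round(1) for n in fr])
def c(im,x,y,w,h,k):return cv2.resize(im[y:y+h,x:x+w,::-1],None,fx=k,fy=k,interpolation=cv2.INTER_CUBIC)
cv2.imwrite("pics/c3.png",np.hstack([c(w["frame"],180,100,200,300,2),c(fr["scene"]["frame"],290,150,100,150,4)]))
```

```text
[614.18816509  90.3080482  235.21424326] [ 1.79966973e+02 -1.08019384e-01  1.78509750e+02] [ 0.6024521   0.38351588 -1.20396853] 4.5
L [array([338.3, 199.2]), array([309.5, 217.4]), array([298.6, 192.6])]
M [array([278.4, 199.2]), array([329.8, 227.4]), array([321.2, 192.6])]
R [array([219.5, 198.7]), array([350.8, 238. ]), array([343.4, 192.8])]
tip [array([278. , 211.7]), array([331. , 208.1]), array([322.9, 188.9])]
```

View pics/c3.png

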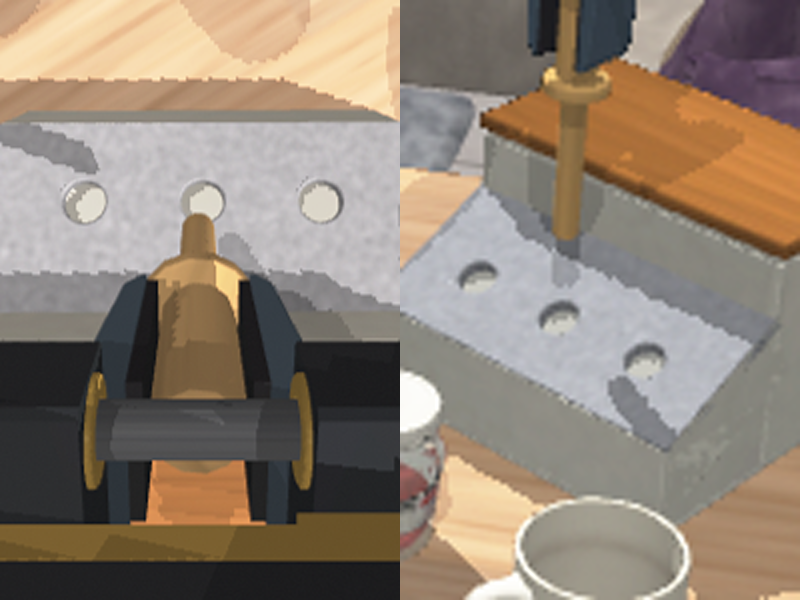

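The wrist crop shows the holes at about (222,201), (281.5,201), (340.5,201) and the tip at (278.5,211). The scene crop shows the tip at (332,209) and the middle hole at (330,229). I'll lower the tip to just above the middle hole so parallax drops out.

Call:
send_rows --grip '[-1, -1, -1, -1, -1]' --pt "0.002 0.002 -0.015" --pt "0.002 0.002 -0.03" --pt "0.002 0.002 -0.034" --pt "0.002 0.002 -0.034" --pt "0.002 0.002 -0.034" --yaw '[0, 0, 0, 0, 0]'

```text
time_s: 5.07
ee_pos: [616.6, 92.9, 202.4]
ee_rot: [180.0, 0.0, 178.6]
force: [0.1, -0.6, -0.4]
gripper_width: 21.7
gripper_force: 30.0
```

Run:
```python
from h import *
import cv2
s=env.state();print(s["ee_pos"],s["ee_rot"],s["force"],s["time_s"])
fr={n:eyes.grab_frame(n) for n in("wrist","scene")}
w=fr["wrist"]
p=s["ee_pos"]; 
for k,P in dict(L=(616.5,150.5,80.5),M=(615,90.5,80.5),R=(613,31.5,80.5),tip=(p[0],p[1],p[2]-106)).items():print(k,[proj(fr[n],np.array(P,float)).round(1) for n in fr])
def c(im,x,y,w,h,k):return cv2.resize(im[y:y+h,x:x+w,::-1],None,fx=k,fy=k,interpolation=cv2.INTER_CUBIC)
cv2.imwrite("pics/c4.png",np.hstack([c(w["frame"],210,150,133,110,3)[:330,:399],c(fr["scene"]["frame"],300,190,57,47,7)[:330,:399][:, :399] if 0 else c(fr["scene"]["frame"],300,185,66,55,6)]))
```

```text
[616.64745094  92.90425685 202.4167462 ] [1.79991923e+02 1.30150209e-02 1.78608059e+02] [ 0.0918094  -0.5681834  -0.37294249] 5.0667
L [array([341.7, 205. ]), array([309.5, 217.4])]
M [array([275.4, 204.9]), array([329.8, 227.4])]
R [array([210.2, 204.2]), array([350.8, 238. ])]
tip [array([278.1, 211.4]), array([329.8, 220.5])]
```

View pics/c4.png

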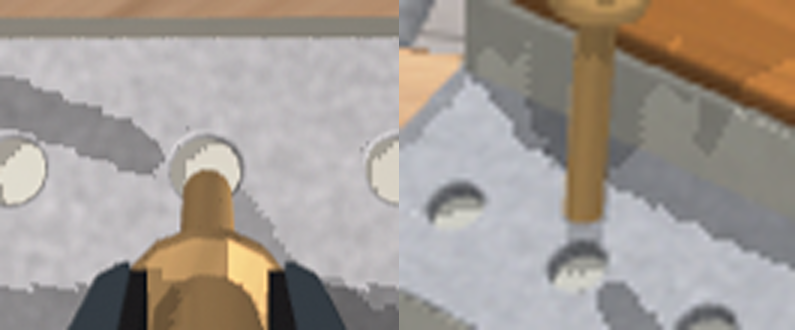

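The wrist crop shows the middle hole at about (278.7,207) and the tip at (279.3,214). Allowing for the hole's slant, the tip is lined up, so I'll descend carefully.

Call:
send_rows --grip '[-1, -1, -1, -1]' --pt "0 0 -0.004" --pt "0 0 -0.008" --pt "0 0 -0.011" --pt "0 0 -0.011" --yaw '[0, 0, 0, 0]'

```text
time_s: 5.5
ee_pos: [616.3, 92.1, 190.1]
ee_rot: [-180.0, -0.1, 178.5]
force: [0.1, 0.1, -2.6]
gripper_width: 21.2
gripper_force: 30.0
```

Call:
send_rows --grip '[-1, -1, -1, -1]' --pt "0 0 -0.001" --pt "0 0 -0.002" --pt "0 0 -0.003" --pt "0 0 -0.003" --yaw '[0, 0, 0, 0]'

```text
time_s: 5.83
ee_pos: [616.7, 92.2, 187.8]
ee_rot: [180.0, -0.0, 178.5]
force: [0.3, -0.1, -0.6]
gripper_width: 21.7
gripper_force: 30.0
```

Call:
send_rows --grip '[-1, -1, -1, -1]' --pt "0 0 -0.001" --pt "0 0 -0.002" --pt "0 0 -0.003" --pt "0 0 -0.003" --yaw '[0, 0, 0, 0]'

```text
time_s: 6.17
ee_pos: [616.6, 92.2, 184.7]
ee_rot: [180.0, -0.0, 178.5]
force: [0.5, 1.3, -0.9]
gripper_width: 21.3
gripper_force: 30.0
```

Call:
send_rows --grip '[-1, -1, -1, -1, -1]' --pt "0 0 -0.001" --pt "0 0 -0.002" --pt "0 0 -0.003" --pt "0 0 -0.004" --pt "0 0 -0.004" --yaw '[0, 0, 0, 0, 0]'

```text
time_s: 6.58
ee_pos: [616.6, 92.2, 180.7]
ee_rot: [180.0, -0.0, 178.5]
force: [-0.3, 0.3, -2.1]
gripper_width: 21.9
gripper_force: 30.0
```

Call:
send_rows --grip '[-1, -1, -1, -1]' --pt "0 0 -0.001" --pt "0 0 -0.002" --pt "0 0 -0.003" --pt "0 0 -0.003" --yaw '[0, 0, 0, 0]'

```text
time_s: 6.92
ee_pos: [616.6, 92.2, 177.7]
ee_rot: [180.0, -0.0, 178.5]
force: [-0.7, -0.3, -0.9]
gripper_width: 21.8
gripper_force: 30.0
```

Call:
send_rows --grip '[-1, -1, -1, -1]' --pt "0 0 -0.001" --pt "0 0 -0.002" --pt "0 0 -0.003" --pt "0 0 -0.003" --yaw '[0, 0, 0, 0]'

```text
time_s: 7.25
ee_pos: [616.6, 92.2, 174.7]
ee_rot: [180.0, -0.0, 178.5]
force: [-0.5, -0.1, -1.5]
gripper_width: 21.6
gripper_force: 30.0
```

Call:
send_rows --grip '[-1, -1, -1]' --pt "0 0 -0.001" --pt "0 0 -0.002" --pt "0 0 -0.002" --yaw '[0, 0, 0]'

```text
time_s: 7.5
ee_pos: [616.6, 92.2, 172.7]
ee_rot: [180.0, -0.0, 178.5]
force: [0.8, -0.6, -1.4]
gripper_width: 21.3
gripper_force: 30.0
```

Call:
send_rows --grip '[-1, -1, -1]' --pt "0 0 -0.001" --pt "0 0 -0.002" --pt "0 0 -0.002" --yaw '[0, 0, 0]'

```text
time_s: 7.75
ee_pos: [616.6, 92.2, 170.7]
ee_rot: [180.0, -0.0, 178.5]
force: [-0.7, -0.0, -1.0]
gripper_width: 21.6
gripper_force: 30.0
```

Call:
send_rows --grip '[-1, -1, -1]' --pt "0 0 -0.001" --pt "0 0 -0.0015" --pt "0 0 -0.0015" --yaw '[0, 0, 0]'

```text
time_s: 8.0
ee_pos: [616.7, 92.2, 169.3]
ee_rot: [180.0, -0.0, 178.5]
force: [-0.5, -0.0, -0.4]
gripper_width: 21.8
gripper_force: 30.0
```

Call:
send_rows --grip '[-1, -1, -1]' --pt "0 0 -0.001" --pt "0 0 -0.001" --pt "0 0 -0.001" --yaw '[0, 0, 0]'

```text
time_s: 8.25
ee_pos: [616.9, 92.2, 168.7]
ee_rot: [180.0, 0.0, 178.5]
force: [0.4, 0.1, 0.1]
gripper_width: 21.6
gripper_force: 30.0
```

Call:
send_rows --grip '[-1, -1, -1]' --pt "0 0 -0.001" --pt "0 0 -0.001" --pt "0 0 -0.001" --yaw '[0, 0, 0]'

```text
time_s: 8.5
ee_pos: [617.1, 92.3, 168.3]
ee_rot: [180.0, 0.1, 178.5]
force: [-0.3, -0.4, 5.8]
gripper_width: 21.8
gripper_force: 30.0
```

Call:
send_rows --grip '[-1, -1]' --pt "0 0 0" --pt "0 0 0" --yaw '[0, 0]'

```text
time_s: 8.67
ee_pos: [617.1, 92.3, 168.3]
ee_rot: [180.0, 0.1, 178.5]
force: [-1.0, -0.4, 5.7]
gripper_width: 21.9
gripper_force: 30.0
```

Call:
send_rows --grip '[-1, -1, -1]' --pt "0 0 -0.001" --pt "0 0 -0.001" --pt "0 0 -0.001" --yaw '[0, 0, 0]'

```text
time_s: 8.92
ee_pos: [617.2, 92.3, 168.1]
ee_rot: [180.0, 0.1, 178.5]
force: [-1.0, -0.6, 8.6]
gripper_width: 21.5
gripper_force: 30.0
```

Middle hole is rigid (about 9 N within 1 mm, at the expected face depth). Next is the right hole.

Call:
send_rows --grip '[-1, -1, -1, -1, -1, -1, -1]' --pt "0 0 0.01" --pt "0 0 0.022" --pt "0 0 0.031" --pt "0 -0.015 0.031" --pt "-0.0008 -0.04 0.031" --pt "-0.0016 -0.06 0.031" --pt "-0.0016 -0.06 0.031" --yaw '[0, 0, 0, 0, 0, 0, 0]'

```text
time_s: 9.5
ee_pos: [614.6, 28.0, 196.9]
ee_rot: [-179.9, -0.1, 178.4]
force: [0.6, -0.0, -0.9]
gripper_width: 21.5
gripper_force: 30.0
```

Call:
send_rows --grip '[-1, -1, -1, -1, -1]' --pt "0 0 -0.003" --pt "0 0 -0.006" --pt "0 0 -0.009" --pt "0 0 -0.011" --pt "0 0 -0.011" --yaw '[0, 0, 0, 0, 0]'

```text
time_s: 9.92
ee_pos: [614.8, 32.9, 185.5]
ee_rot: [180.0, -0.1, 178.6]
force: [0.4, 0.6, -1.2]
gripper_width: 21.7
gripper_force: 30.0
```

Call:
send_rows --grip '[-1, -1, -1, -1]' --pt "0 0 -0.001" --pt "0 0 -0.002" --pt "0 0 -0.003" --pt "0 0 -0.003" --yaw '[0, 0, 0, 0]'

```text
time_s: 10.25
ee_pos: [615.1, 32.4, 183.3]
ee_rot: [180.0, -0.0, 178.6]
force: [-1.3, 0.1, -2.1]
gripper_width: 22.0
gripper_force: 30.0
```

Call:
send_rows --grip '[-1, -1, -1, -1, -1, -1]' --pt "0 0 -0.002" --pt "0 0 -0.004" --pt "0 0 -0.006" --pt "0 0 -0.007" --pt "0 0 -0.007" --pt "0 0 -0.007" --yaw '[0, 0, 0, 0, 0, 0]'

```text
time_s: 10.75
ee_pos: [615.2, 32.2, 176.4]
ee_rot: [180.0, -0.0, 178.5]
force: [0.0, -0.9, -0.7]
gripper_width: 21.7
gripper_force: 30.0
```

Call:
send_rows --grip '[-1, -1, -1, -1]' --pt "0 0 -0.001" --pt "0 0 -0.003" --pt "0 0 -0.004" --pt "0 0 -0.004" --yaw '[0, 0, 0, 0]'

```text
time_s: 11.08
ee_pos: [614.9, 32.2, 172.1]
ee_rot: [180.0, -0.0, 178.5]
force: [-0.0, 0.0, -1.3]
gripper_width: 21.4
gripper_force: 30.0
```

Call:
send_rows --grip '[-1, -1, -1]' --pt "0 0 -0.001" --pt "0 0 -0.002" --pt "0 0 -0.002" --yaw '[0, 0, 0]'

```text
time_s: 11.33
ee_pos: [615.1, 32.2, 170.2]
ee_rot: [180.0, -0.0, 178.5]
force: [-0.1, 0.2, -1.2]
gripper_width: 21.4
gripper_force: 30.0
```

Call:
send_rows --grip '[-1, -1, -1]' --pt "0 0 -0.001" --pt "0 0 -0.002" --pt "0 0 -0.002" --yaw '[0, 0, 0]'

```text
time_s: 11.58
ee_pos: [615.3, 32.2, 168.6]
ee_rot: [180.0, 0.0, 178.5]
force: [-1.1, -0.7, -0.1]
gripper_width: 21.6
gripper_force: 30.0
```

Call:
send_rows --grip '[-1, -1, -1]' --pt "0 0 -0.001" --pt "0 0 -0.001" --pt "0 0 -0.001" --yaw '[0, 0, 0]'

```text
time_s: 11.83
ee_pos: [615.5, 32.3, 168.3]
ee_rot: [180.0, 0.1, 178.5]
force: [-0.6, 0.4, 3.8]
gripper_width: 21.4
gripper_force: 30.0
```

Call:
send_rows --grip '[-1, -1, -1]' --pt "0 0 -0.001" --pt "0 0 -0.001" --pt "0 0 -0.001" --yaw '[0, 0, 0]'

```text
time_s: 12.08
ee_pos: [615.6, 32.3, 168.0]
ee_rot: [180.0, 0.1, 178.5]
force: [-1.8, -0.9, 7.5]
gripper_width: 21.5
gripper_force: 30.0
```

Right hole is rigid too, so the catch should be behind the left one.

Call:
send_rows --grip '[-1, -1, -1, -1, -1, -1, -1, -1]' --pt "0 0 0.01" --pt "0 0 0.022" --pt "0 0 0.031" --pt "0 0.02 0.031" --pt "0.001 0.05 0.031" --pt "0.002 0.085 0.031" --pt "0.0032 0.11 0.031" --pt "0.0032 0.12 0.031" --yaw '[0, 0, 0, 0, 0, 0, 0, 0]'

```text
time_s: 12.75
ee_pos: [618.3, 155.6, 197.4]
ee_rot: [179.9, -0.0, 178.7]
force: [0.6, 0.2, -0.9]
gripper_width: 21.7
gripper_force: 30.0
```

Call:
send_rows --grip '[-1, -1, -1, -1, -1, -1, -1]' --pt "0 0 0" --pt "0 0 0" --pt "0 0 -0.003" --pt "0 0 -0.006" --pt "0 0 -0.009" --pt "0 0 -0.012" --pt "0 0 -0.012" --yaw '[0, 0, 0, 0, 0, 0, 0]'

```text
time_s: 13.33
ee_pos: [617.9, 151.4, 184.5]
ee_rot: [-180.0, -0.1, 178.5]
force: [-0.6, 0.5, -1.6]
gripper_width: 21.5
gripper_force: 30.0
```

Call:
send_rows --grip '[-1, -1, -1, -1]' --pt "0 0 -0.001" --pt "0 0 -0.002" --pt "0 0 -0.003" --pt "0 0 -0.003" --yaw '[0, 0, 0, 0]'

```text
time_s: 13.67
ee_pos: [618.3, 152.2, 182.3]
ee_rot: [-180.0, -0.0, 178.5]
force: [-0.9, 0.2, -0.8]
gripper_width: 21.3
gripper_force: 30.0
```

Call:
send_rows --grip '[-1, -1, -1, -1, -1, -1]' --pt "0 0 -0.002" --pt "0 0 -0.004" --pt "0 0 -0.006" --pt "0 0 -0.008" --pt "0 0 -0.01" --pt "0 0 -0.01" --yaw '[0, 0, 0, 0, 0, 0]'

```text
time_s: 14.17
ee_pos: [618.1, 152.2, 171.8]
ee_rot: [-180.0, -0.1, 178.5]
force: [0.4, 0.6, -1.0]
gripper_width: 21.4
gripper_force: 30.0
```

Call:
send_rows --grip '[-1, -1, -1, -1, -1]' --pt "0 0 -0.001" --pt "0 0 -0.002" --pt "0 0 -0.003" --pt "0 0 -0.004" --pt "0 0 -0.004" --yaw '[0, 0, 0, 0, 0]'

```text
time_s: 14.58
ee_pos: [618.5, 152.3, 168.8]
ee_rot: [180.0, 0.0, 178.5]
force: [-0.0, 0.8, 0.8]
gripper_width: 21.3
gripper_force: 30.0
```

Call:
send_rows --grip '[-1, -1, -1]' --pt "0 0 -0.001" --pt "0 0 -0.0015" --pt "0 0 -0.0015" --yaw '[0, 0, 0]'

```text
time_s: 14.83
ee_pos: [618.7, 152.3, 167.4]
ee_rot: [180.0, 0.1, 178.5]
force: [0.7, -0.1, 3.4]
gripper_width: 21.8
gripper_force: 30.0
```

Call:
send_rows --grip '[-1, -1, -1, -1]' --pt "0 0 -0.001" --pt "0 0 -0.002" --pt "0 0 -0.002" --pt "0 0 -0.002" --yaw '[0, 0, 0, 0]'

```text
time_s: 15.17
ee_pos: [618.3, 152.3, 164.9]
ee_rot: [180.0, -0.0, 178.5]
force: [0.4, -0.2, 2.7]
gripper_width: 21.7
gripper_force: 30.0
```

Call:
send_rows --grip '[-1, -1, -1, -1]' --pt "0 0 -0.001" --pt "0 0 -0.002" --pt "0 0 -0.002" --pt "0 0 -0.002" --yaw '[0, 0, 0, 0]'

```text
time_s: 15.5
ee_pos: [618.2, 152.3, 162.8]
ee_rot: [180.0, -0.0, 178.5]
force: [-1.2, -0.8, 2.6]
gripper_width: 21.8
gripper_force: 30.0
```

It yields, so I'll keep pushing.

Call:
send_rows --grip '[-1, -1, -1, -1]' --pt "0 0 -0.001" --pt "0 0 -0.002" --pt "0 0 -0.002" --pt "0 0 -0.002" --yaw '[0, 0, 0, 0]'

```text
time_s: 15.83
ee_pos: [617.9, 152.1, 160.2]
ee_rot: [-180.0, -0.1, 178.5]
force: [-0.1, -0.6, 0.1]
gripper_width: 21.3
gripper_force: 30.0
```

Call:
send_rows --grip '[-1, -1, -1, -1]' --pt "0 0 -0.001" --pt "0 0 -0.0015" --pt "0 0 -0.0015" --pt "0 0 -0.0015" --yaw '[0, 0, 0, 0]'

```text
time_s: 16.17
ee_pos: [618.2, 152.1, 159.3]
ee_rot: [-180.0, -0.0, 178.5]
force: [-1.1, -0.2, 1.3]
gripper_width: 21.6
gripper_force: 30.0
```

Run:
```python
from h import *
import cv2
f=eyes.grab_frame("scene")["frame"];cv2.imwrite("pics/s5.png",f[:,:,::-1])
o=cv2.imread("pics/scene2.png")[:,:,::-1]
d=np.abs(f.astype(int)-o).sum(2)>60
print(d[165:205,360:420].sum(), d[165:205,320:420].mean())
```

```text
147 0.2
```

The force dropped, so the catch has probably released. I'll withdraw straight up and look.

Call:
send_rows --grip '[-1, -1, -1, -1, -1, -1, -1, -1]' --pt "0 0 0.008" --pt "0 0 0.02" --pt "0 0 0.035" --pt "0 0 0.055" --pt "0 0 0.075" --pt "-0.01 0.01 0.077" --pt "-0.03 0.03 0.077" --pt "-0.04 0.04 0.077" --yaw '[0, 0, 0, 0, 0, 0, 0, 0]'

```text
time_s: 16.88
ee_pos: [575.9, 194.0, 236.2]
ee_rot: [179.9, -0.1, 178.6]
force: [0.2, 1.2, -0.4]
gripper_width: 21.6
gripper_force: 30.0
```

Run:
```python
from h import *
import cv2
s=env.state();print(s["ee_pos"],s["force"],s["time_s"])
f=eyes.grab_frame("scene")["frame"];cv2.imwrite("pics/s6.png",f[:,:,::-1])
```

```text
[575.93991467 194.02865426 236.2205687 ] [ 0.22676294  1.24420617 -0.42987804] 16.8833
```

View pics/s6.png

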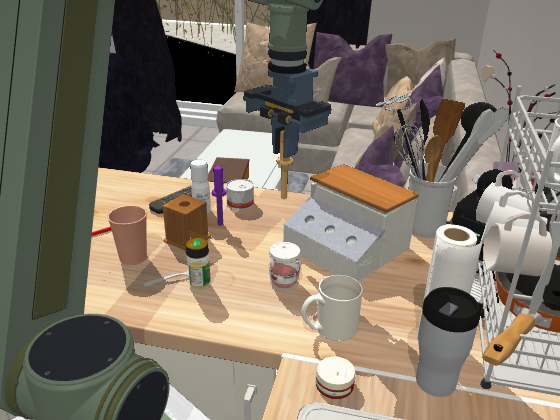

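Call:
send_rows --grip '[-1, -1, -1, -1]' --pt "0 0 0" --pt "0 0 0" --pt "0 0 0" --pt "0 0 0" --yaw '[0, 0, 0, 0]'

```text
time_s: 17.27
ee_pos: [578.8, 191.7, 236.0]
ee_rot: [-180.0, -0.0, 178.5]
force: [0.6, -1.1, -0.7]
gripper_width: 21.3
gripper_force: 30.0
```

Run:
```python
from h import *
import cv2
s=env.state();print(s["ee_pos"],s["force"],s["time_s"])
f=eyes.grab_frame("scene")["frame"][:,:,::-1];cv2.imwrite("pics/s7.png",f)
g=cv2.imread("pics/s6.png");o=cv2.imread("pics/scene0.png")
def c(im):return cv2.resize(im[155:225,305:425],None,fx=3,fy=3,interpolation=cv2.INTER_CUBIC)
print(np.abs(f.astype(int)-o).sum(2)[165:225,320:420].mean(),np.abs(f.astype(int)-g).sum(2)[165:225,320:420].mean())
w=eyes.grab_frame("wrist")["frame"][:,:,::-1]
cv2.imwrite("pics/c7.png",np.vstack([np.hstack([c(o),c(f)]),cv2.resize(w,(720,330))[:, :]]))
```

```text
[578.7748816  191.73671747 236.04430381] [ 0.59331908 -1.10858154 -0.71418793] 17.2667
27.278 1.237
```

View pics/c7.png

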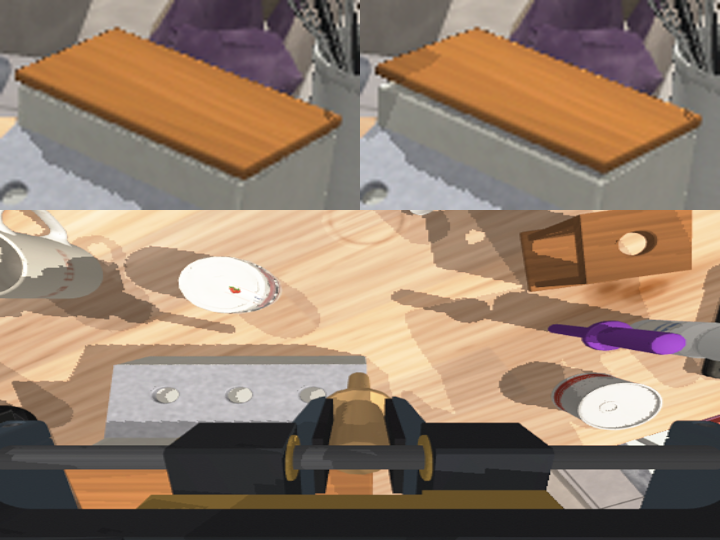

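The lid now stands slightly up, with a dark gap under its front edge, so the catch is released and it's starting to lift. I'll carry the dowel back while it opens.

Call:
send_rows --grip '[-1, -1, -1, -1, -1, -1, -1, -1]' --pt "-0.018 0.02 0" --pt "-0.038 0.044 0" --pt "-0.058 0.07 0" --pt "-0.078 0.1 0" --pt "-0.098 0.13 0" --pt "-0.118 0.16 0" --pt "-0.13 0.178 0" --pt "-0.136 0.1865 0" --yaw '[0, 0, 0, 0, 0, 0, 0, 0]'

```text
time_s: 18.03
ee_pos: [441.0, 380.9, 236.4]
ee_rot: [180.0, -0.0, 178.7]
force: [0.2, -0.1, -0.9]
gripper_width: 21.9
gripper_force: 30.0
```

Call:
send_rows --grip '[-1, -1, -1, -1]' --pt "0 0 0" --pt "0 0 0" --pt "0 0 0" --pt "0 0 0" --yaw '[0, 0, 0, 0]'

```text
time_s: 18.37
ee_pos: [443.4, 377.4, 236.5]
ee_rot: [-180.0, 0.0, 178.4]
force: [0.2, 0.1, -1.5]
gripper_width: 21.3
gripper_force: 30.0
```

Run:
```python
from h import *
import cv2
s=env.state();print(s["ee_pos"],s["ee_rot"],s["force"],s["time_s"])
f=eyes.grab_frame("scene");w=eyes.grab_frame("wrist")
p=s["ee_pos"]
for P in([p[0],p[1],p[2]-106],[442.8,378.2,95]):print([proj(k,np.array(P)).round(1) for k in(f,w)])
def c(im,x,y,W,h,k):return cv2.resize(im[y:y+h,x:x+W,::-1],None,fx=k,fy=k,interpolation=cv2.INTER_CUBIC)
cv2.imwrite("pics/c8.png",np.hstack([c(f["frame"],140,90,300,200,1.6),c(w["frame"],225,150,100,106,3.02)[:320]]))
```

```text
[443.41675745 377.43645092 236.45979033] [-1.79975577e+02  1.84078727e-02  1.78435920e+02] [ 0.16066984  0.08655419 -1.46029356] 18.3667
[array([183.3, 189.2]), array([278. , 211.5])]
[array([184. , 203.1]), array([278.9, 200.8])]
```

View pics/c8.png

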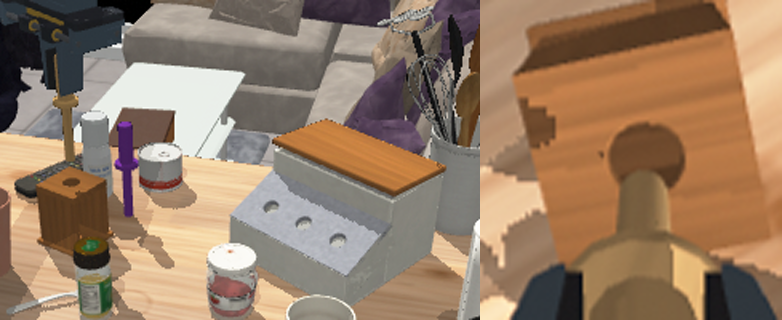

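Run:
```python
from h import *
import cv2
f=eyes.grab_frame("scene")["frame"][:,:,::-1];cv2.imwrite("pics/s9.png",f)
I={n:cv2.imread(f"pics/{n}.png").astype(int) for n in("scene0","scene2","s5","s6","s7","s9")}
for col in(330,370,400):
  for n,i in I.items():
    w=(i[165:225,col,2]-i[165:225,col,0])>40   # orange
    r=np.where(w)[0]+165;print(col,n,r.min() if len(r) else 0,r.max() if len(r) else 0, i[r.max()-1:r.max()+7,col].sum(1)//3)
```

```text
330 scene0 170 190 [ 65  75 128 152 132 131 130 129]
330 scene2 165 209 [112 109 102 102 101 101 156 157]
330 s5 170 188 [ 60  70 119 121 136 125 119 118]
330 s6 169 188 [ 69  69 108 119 172 160 138 137]
330 s7 169 188 [ 67  68 107 119 172 161 138 137]
330 s9 169 188 [ 65  67 104 116 167 155 134 133]
370 scene0 175 207 [ 62  57 105 124 132 127 126 125]
370 scene2 175 207 [ 65  61 111 129 139 133 132 131]
370 s5 175 205 [ 65  59 113 122 135 169 142 133]
370 s6 175 205 [ 64  58 103 104 133 167 141 132]
370 s7 175 205 [ 65  59 102 104 133 167 140 132]
370 s9 175 205 [ 62  56  99 100 129 163 137 128]
400 scene0 186 206 [ 68  63  94 115 128 128 127 126]
400 scene2 186 206 [ 71  66  98 120 133 134 132 133]
400 s5 186 205 [ 71  65 137 183 141 135 134 133]
400 s6 186 205 [ 71  64 136 141 137 134 133 132]
400 s7 186 205 [ 71  64 136 141 136 134 133 132]
400 s9 186 205 [ 67  62 132 138 132 130 129 128]
```

The lid rose only about 2 px and has stayed there, so it is not open. I'll push the left catch again, deeper, and hold.

Call:
send_rows --grip '[-1, -1, -1, -1, -1, -1, -1, -1]' --pt "0.015 -0.02 0" --pt "0.037 -0.048 0" --pt "0.059 -0.076 0" --pt "0.081 -0.104 0" --pt "0.103 -0.132 0" --pt "0.125 -0.161 0" --pt "0.147 -0.189 0" --pt "0.163 -0.21 0" --yaw '[0, 0, 0, 0, 0, 0, 0, 0]'

```text
time_s: 19.18
ee_pos: [607.2, 165.5, 236.5]
ee_rot: [-180.0, 0.1, 178.4]
force: [0.6, 0.9, -1.8]
gripper_width: 21.4
gripper_force: 30.0
```

Call:
send_rows --grip '[-1, -1, -1, -1, -1, -1, -1, -1]' --pt "0.013 -0.0165 0" --pt "0.013 -0.0165 -0.01" --pt "0.013 -0.0165 -0.025" --pt "0.013 -0.0165 -0.037" --pt "0.013 -0.0165 -0.042" --pt "0.013 -0.0165 -0.046" --pt "0.013 -0.0165 -0.05" --pt "0.013 -0.0165 -0.05" --yaw '[0, 0, 0, 0, 0, 0, 0, 0]'

```text
time_s: 19.85
ee_pos: [618.1, 152.4, 186.1]
ee_rot: [180.0, -0.0, 178.6]
force: [0.1, 0.3, -1.1]
gripper_width: 21.3
gripper_force: 30.0
```

Call:
send_rows --grip '[-1, -1, -1, -1, -1, -1, -1, -1]' --pt "0 0 -0.002" --pt "0 0 -0.004" --pt "0 0 -0.006" --pt "0 0 -0.008" --pt "0 0 -0.01" --pt "0 0 -0.012" --pt "0 0 -0.013" --pt "0 0 -0.013" --yaw '[0, 0, 0, 0, 0, 0, 0, 0]'

```text
time_s: 20.52
ee_pos: [618.2, 152.2, 173.1]
ee_rot: [-180.0, -0.0, 178.5]
force: [-0.1, -0.0, -0.8]
gripper_width: 21.4
gripper_force: 30.0
```

Call:
send_rows --grip '[-1, -1, -1, -1, -1, -1, -1]' --pt "0 0 -0.002" --pt "0 0 -0.004" --pt "0 0 -0.006" --pt "0 0 -0.008" --pt "0 0 -0.009" --pt "0 0 -0.01" --pt "0 0 -0.01" --yaw '[0, 0, 0, 0, 0, 0, 0]'

```text
time_s: 21.1
ee_pos: [618.3, 152.2, 163.2]
ee_rot: [-180.0, -0.0, 178.5]
force: [0.9, -0.1, -1.7]
gripper_width: 21.3
gripper_force: 30.0
```

Call:
send_rows --grip '[-1, -1, -1, -1]' --pt "0 0 -0.001" --pt "0 0 -0.002" --pt "0 0 -0.003" --pt "0 0 -0.003" --yaw '[0, 0, 0, 0]'

```text
time_s: 21.43
ee_pos: [618.3, 152.2, 160.2]
ee_rot: [180.0, -0.0, 178.5]
force: [0.5, 0.6, -1.3]
gripper_width: 21.7
gripper_force: 30.0
```

Call:
send_rows --grip '[-1, -1, -1]' --pt "0 0 -0.001" --pt "0 0 -0.002" --pt "0 0 -0.002" --yaw '[0, 0, 0]'

```text
time_s: 21.68
ee_pos: [618.5, 152.3, 158.7]
ee_rot: [180.0, 0.0, 178.5]
force: [0.2, 0.6, -0.6]
gripper_width: 21.4
gripper_force: 30.0
```

```bash
cat > lid.py <<'E'
from h import *
import cv2,sys
f=eyes.grab_frame("scene")["frame"][:,:,::-1];cv2.imwrite(f"pics/{sys.argv[1]}.png",f);i=f.astype(int)
for col in(370,400):
    r=np.where((i[60:225,col,2]-i[60:225,col,0])>40)[0]+60;print(col,r.min(),r.max(),i[r.max()-1:r.max()+7,col].sum(1)//3)
t=eyes.grab_frame("top")["frame"].astype(int);o=cv2.imread("pics/top0.png")[:,:,::-1].astype(int)
cv2.imwrite(f"pics/{sys.argv[1]}t.png",t[:,:,::-1].astype('uint8'))
for im in(o,t):
    r=np.where((im[100:200,350,0]-im[100:200,350,2])>30)[0]+100;print("top",r.min(),r.max())
s=env.state();print(s["ee_pos"].round(1),s["force"].round(1),s["time_s"])
E
python3 lid.py s10
```

```text
370 174 204 [ 65  59 109 114  99 177 171 142]
400 80 204 [ 75  66  96 138 182 141 135 134]
top 123 168
top 123 152
[618.5 152.2 158.7] [-0.1  0.1  1.3] 21.7833
```

Call:
send_rows --grip '[-1, -1, -1, -1]' --pt "0 0 -0.001" --pt "0 0 -0.002" --pt "0 0 -0.002" --pt "0 0 -0.002" --yaw '[0, 0, 0, 0]'

```text
time_s: 22.12
ee_pos: [618.5, 152.3, 156.9]
ee_rot: [180.0, 0.0, 178.5]
force: [-1.0, -1.0, 3.6]
gripper_width: 21.0
gripper_force: 30.0
```

```bash
python3 lid.py s11
```

```text
370 174 178 [ 81  67  68 105 107 107 105 108]
400 80 190 [ 62  57  98 133 120 118 117 117]
top 123 168
top 121 152
[618.5 152.3 156.8] [-0.3 -0.2  4.3] 22.2167
```

The lid edge is moving up fast now. I'll hold briefly, then withdraw.

Call:
send_rows --grip '[-1, -1, -1, -1, -1, -1, -1, -1]' --pt "0 0 0" --pt "0 0 0" --pt "0 0 0" --pt "0 0 0" --pt "0 0 0" --pt "0 0 0" --pt "0 0 0" --pt "0 0 0" --yaw '[0, 0, 0, 0, 0, 0, 0, 0]'

```text
time_s: 22.88
ee_pos: [618.4, 152.3, 156.5]
ee_rot: [180.0, 0.0, 178.5]
force: [-0.2, -0.6, 3.6]
gripper_width: 21.4
gripper_force: 30.0
```

```bash
python3 lid.py s12
python3 - <<'E'
import cv2,numpy as np
o=cv2.imread("pics/top0.png").astype(int)
for n in("s11t","s12t"):
    i=cv2.imread(f"pics/{n}.png").astype(int);d=np.abs(i-o).sum(2)>60
    for c in(345,355):print(n,c,np.where((i[60:200,c,2]-i[60:200,c,0])>20)[0]+60)
E
```

```text
370 137 176 [ 55  55  73  75 106 136 121 120]
400 80 187 [ 61  59  84 152 134 124 176 143]
top 123 168
top 119 122
[618.4 152.3 156.5] [-0.9 -0.   3.6] 22.9833
s11t 345 [ 60  61  62  63  64  65  66  67  68  69  70  71  72  73  74  75  76  77
  78  79  80  81  82  83 121 122 123 124 125 126 127 128 129 130 131 132
 133 134 135 136 137 138 139 140]
s11t 355 [ 60  61  62  63  96  97  98  99 118 119 120 121 122 123 124 125 126 127
 128 129 130 131 132 133 134 135 136 137 138 139 140 141 142 143 144 145
 146 147 148 149 150 151 152 153 154]
s12t 345 [ 60  61  62  63  64  65  66  67  68  69  70  71  72  73  74  75  76  77
  78  79  80  81  82 119 120 121 122]
s12t 355 [ 60  61  62  63  96  97  98  99 117 118 119 120 121 122]
```

The lid now reads as upright (edge-on from the top at rows 117–122). Now I'll return the dowel.

Call:
send_rows --grip '[-1, -1, -1, -1, -1, -1, -1, -1]' --pt "0 0 0.008" --pt "0 0 0.02" --pt "0 0 0.035" --pt "0 0 0.055" --pt "0 0 0.075" --pt "0 0 0.08" --pt "-0.013 0.017 0.08" --pt "-0.033 0.043 0.08" --yaw '[0, 0, 0, 0, 0, 0, 0, 0]'

```text
time_s: 23.65
ee_pos: [586.4, 193.7, 235.7]
ee_rot: [-179.9, 0.0, 178.3]
force: [0.4, 0.7, -1.1]
gripper_width: 21.5
gripper_force: 30.0
```

Call:
send_rows --grip '[-1, -1, -1, -1, -1, -1, -1, -1]' --pt "-0.022 0.028 0" --pt "-0.044 0.056 0" --pt "-0.066 0.084 0" --pt "-0.088 0.112 0" --pt "-0.11 0.14 0" --pt "-0.13 0.168 0" --pt "-0.143 0.1835 0" --pt "-0.143 0.1835 0" --yaw '[0, 0, 0, 0, 0, 0, 0, 0]'

```text
time_s: 24.32
ee_pos: [439.3, 381.5, 235.3]
ee_rot: [180.0, -0.2, 178.8]
force: [0.3, -0.3, -0.9]
gripper_width: 21.6
gripper_force: 30.0
```

Call:
send_rows --grip '[-1, -1, -1, -1, -1]' --pt "0 0 0" --pt "0 0 0" --pt "0 0 -0.01" --pt "0 0 -0.02" --pt "0 0 -0.02" --yaw '[0, 0, 0, 0, 0]'

```text
time_s: 24.73
ee_pos: [441.8, 376.8, 213.4]
ee_rot: [-179.8, -0.2, 178.5]
force: [-0.4, -0.2, -1.4]
gripper_width: 21.4
gripper_force: 30.0
```

```bash
python3 lid.py s13
python3 - <<'E'
import sys;sys.path.insert(0,'.')
from h import *
import cv2
w=eyes.grab_frame("wrist");cv2.imwrite("pics/w13.png",w["frame"][:,:,::-1])
s=env.state();p=s["ee_pos"];print(p)
print(proj(w,np.array([p[0],p[1],p[2]-106])),proj(w,np.array([442.8,378.2,95])))
g=w["frame"].astype(int)
for r in range(186,232,4): print(r,g[r,256:304:2].sum(1)//3)
E
```

```text
370 127 176 [ 62  61  32  71 130 174 138 136]
400 80 187 [ 65  61 132 149 131 120 171 139]
top 123 168
top 105 108
[442.4 377.8 215.3] [-0.2 -1.1 -1. ] 24.8333
[442.63113335 378.1849764  215.98394586]
[278.72522198 212.0419937 ] [278.78964944 207.68354216]
186 [132 131 131 130 129 128 127 126 126 127 128 128 126 126 124 122 122 119
 118 116 114 115 113 114]
190 [128 127 128 127 127 125 124 123 121 119 118 117 116 116 116 115 118 120
 123 127 129 130 131 130]
194 [ 70 123 120 120 117 117 118 120 122 125 129 131 133 133 133 132 130 130
 127 125 124 123 122 122]
198 [ 79  79  80  82  81 130 135 135 125  82  68  70  72  69  73  89 114 125
 126 127 126 126 124 123]
202 [ 77  76  75  75  74  74 103  79  79  78  77  76  75  76  75  76  75  79
 119 122 123 123 125 127]
206 [ 77  76  76  75  74  69  75  76  75  76  81  84  84  81  78  79  79  77
  75 120 123 126 128 130]
210 [104 105  70  71  71 108  79  80  85  91  93  91  91  99 121  80  66  63
  64 126 127 128 127 125]
214 [129 130 128 128 127 131  92  66  87  92  93  92  93 100 119 146  59  58
  75 125 124 125 124 125]
218 [124 125 125 124 125 125 121  97  86  91  93  92  93 100 119 142  68  96
 124 122 120 120 119 118]
222 [121 122 122 121 121 121 122  99  87  91  93  92  94 101 118 137 119 115
 117 113 115 117 120 123]
226 [115 114 115 115 117 118 121  93  91  95  93  93  93  94 101 108 133 126
 124 124 123 122 122 121]
230 [122 121 123 104  95  95  96 104 113 119 118 112 108 106 105 166 128 104
 100 104 117 121 122 122]
```

The tip is centred on the rest's hole to within 1–2 mm, so I'll lower it.

Call:
send_rows --grip '[-1, -1, -1, -1, -1, -1, -1, -1]' --pt "0 0 -0.006" --pt "0 0 -0.012" --pt "0 0 -0.018" --pt "0 0 -0.024" --pt "0 0 -0.03" --pt "0 0 -0.036" --pt "0 0 -0.04" --pt "0 0 -0.04" --yaw '[0, 0, 0, 0, 0, 0, 0, 0]'

```text
time_s: 25.55
ee_pos: [441.8, 378.4, 175.2]
ee_rot: [-179.9, -0.1, 178.6]
force: [0.1, -0.3, -0.9]
gripper_width: 21.2
gripper_force: 30.0
```

Call:
send_rows --grip '[-1, -1, -1, -1, -1, -1, -1, -1]' --pt "0 0 -0.012" --pt "0 0 -0.024" --pt "0 0 -0.036" --pt "0 0 -0.045" --pt "0 0 -0.052" --pt "0 0 -0.056" --pt "0 0 -0.057" --pt "0 0 -0.057" --yaw '[0, 0, 0, 0, 0, 0, 0, 0]'

```text
time_s: 26.22
ee_pos: [442.5, 378.8, 119.5]
ee_rot: [180.0, 0.0, 178.5]
force: [-0.2, 0.2, -1.2]
gripper_width: 21.3
gripper_force: 30.0
```

Call:
send_rows --grip '[-1, -1, -1]' --pt "0 0 -0.001" --pt "0 0 -0.002" --pt "0 0 -0.002" --yaw '[0, 0, 0]'

```text
time_s: 26.47
ee_pos: [442.5, 378.9, 117.7]
ee_rot: [180.0, 0.0, 178.5]
force: [0.5, -0.1, -1.5]
gripper_width: 21.5
gripper_force: 30.0
```

Call:
send_rows --grip '[-1, -1, -1]' --pt "0 0 -0.001" --pt "0 0 -0.0015" --pt "0 0 -0.0015" --yaw '[0, 0, 0]'

```text
time_s: 26.72
ee_pos: [442.3, 378.7, 115.9]
ee_rot: [180.0, -0.0, 178.5]
force: [-0.3, -0.4, -0.1]
gripper_width: 21.9
gripper_force: 30.0
```

Call:
send_rows --grip '[-1, -1, -1]' --pt "0 0 -0.0005" --pt "0 0 -0.001" --pt "0 0 -0.001" --yaw '[0, 0, 0]'

```text
time_s: 26.97
ee_pos: [442.4, 378.7, 115.9]
ee_rot: [180.0, 0.0, 178.5]
force: [-1.2, -1.1, 4.6]
gripper_width: 21.5
gripper_force: 30.0
```

Seated at the same height as at the pick. Now I'll release and retreat upward.

Call:
send_rows --grip '[-0.9, -0.7, -0.4, 0, 0.3, 0.5, 0.5, 0.5]' --pt "0 0 0.001" --pt "0 0 0.001" --pt "0 0 0.001" --pt "0 0 0.001" --pt "0 0 0.001" --pt "0 0 0.001" --pt "0 0 0.001" --pt "0 0 0.001" --yaw '[0, 0, 0, 0, 0, 0, 0, 0]'

```text
time_s: 27.63
ee_pos: [442.4, 378.8, 116.0]
ee_rot: [180.0, 0.0, 178.5]
force: [-0.0, 0.4, 0.4]
gripper_width: 57.9
gripper_force: 0.0
```

Call:
send_rows --grip '[0.5, 0.5, 0.5, 0.5, 0.5, 0.5, 0.5, 0.5]' --pt "0 0 0.008" --pt "0 0 0.025" --pt "0 0 0.045" --pt "0 0 0.065" --pt "0 0 0.085" --pt "0 0 0.11" --pt "-0.03 0.02 0.12" --pt "-0.06 0.04 0.12" --yaw '[0, 0, 0, 0, 0, 0, 0, 0]'

```text
time_s: 28.3
ee_pos: [384.0, 419.7, 239.9]
ee_rot: [179.7, 0.3, 178.3]
force: [0.6, 1.1, 1.3]
gripper_width: 68.0
gripper_force: 0.0
```

Call:
send_rows --grip '[0.5, 0.5, 0.5, 0.5, 0.5, 0.5, 0.5, 0.5]' --pt "-0.03 0.02 0" --pt "-0.06 0.04 0" --pt "-0.09 0.06 0" --pt "-0.12 0.08 0" --pt "-0.15 0.1 0" --pt "-0.18 0.12 0" --pt "-0.2 0.13 0" --pt "-0.2 0.13 0" --yaw '[0, 0, 0, 0, 0, 0, 0, 0]'

```text
time_s: 28.97
ee_pos: [178.5, 550.7, 236.5]
ee_rot: [179.9, -0.1, 178.8]
force: [0.2, 0.2, 0.6]
gripper_width: 68.7
gripper_force: 0.0
```

```bash
python3 lid.py s14
python3 - <<'E'
import cv2,numpy as np
for a,b in(("scene0","s14"),("top0","s14t")):
    o=cv2.imread(f"pics/{a}.png").astype(int);i=cv2.imread(f"pics/{b}.png").astype(int)
    o=cv2.GaussianBlur(o.astype('float32'),(0,0),1);i=cv2.GaussianBlur(i.astype('float32'),(0,0),1)
    d=(np.abs(i-o).sum(2)>70).astype('uint8')
    n,_,st,c=cv2.connectedComponentsWithStats(d)
    print(a,[s.tolist() for s in st[1:] if s[4]>15])
E
```

```text
370 127 176 [ 60  61  32  70 128 171 136 133]
400 80 187 [ 63  61 131 147 128 119 169 136]
top 123 168
top 105 108
[181.9 548.9 236.4] [-0.6  1.   0.4] 29.0667
scene0 [[0, 0, 10, 11, 101], [11, 0, 10, 3, 26], [0, 12, 18, 39, 514], [0, 56, 18, 11, 139], [0, 67, 32, 40, 923], [4, 112, 45, 46, 848], [309, 120, 117, 97, 5675], [0, 134, 38, 51, 820], [67, 188, 18, 8, 78], [116, 191, 12, 7, 43], [43, 203, 36, 37, 529], [319, 206, 61, 30, 223], [77, 243, 20, 43, 107], [473, 280, 7, 7, 32], [401, 295, 23, 12, 101], [21, 300, 17, 10, 103], [42, 303, 22, 11, 130], [0, 306, 25, 58, 352], [80, 314, 38, 61, 1399], [124, 322, 19, 4, 52], [155, 351, 15, 49, 216], [15, 361, 13, 59, 218], [36, 394, 7, 20, 43], [18, 397, 6, 23, 52], [147, 401, 21, 15, 103]]
top0 [[279, 104, 90, 19, 773], [292, 116, 70, 12, 441], [281, 124, 84, 46, 1665], [342, 135, 17, 16, 115], [406, 154, 13, 8, 81], [398, 175, 6, 22, 84], [29, 368, 123, 38, 2976], [220, 386, 14, 12, 88], [300, 390, 49, 30, 728], [29, 396, 83, 24, 1176], [204, 399, 10, 9, 56], [150, 400, 3, 7, 17], [360, 402, 16, 9, 26], [148, 414, 14, 6, 54]]
```

The images match the start around the rest, dowel and jars. The lid is fully up and still, so I'm handing in.

```bash
python3 -c "
from workcell import env
print(env.job_done())"
```

```text
the job is handed in; nothing more can be done
None
```

The catch was behind the left hole, and pushing it in (on the second try) opened the lid fully; the dowel is seated back in its rest, nothing else shows as moved, and the job was handed in at about 29 s.

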